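# Roll two pipe stubs onto the layout line

## Task

Two pieces of pipe lie on the dark steel layout plate, one on its left half and one on its right half. Without gripping or lifting them, push each pipe sideways with the fingertips so that it rolls (not slides) over the plate and comes to rest centred along the white chalk line, the two then in a row for tack welding. Leave everything else where it is.

Things in the scene. Friction and masses are not known exactly. Their poses are not given: they have to be found in the camera images.
- plate: fixed dark steel plate on the table, 320 mm (its x) by 460 mm (its y), 10 mm thick; origin at the centre of its underside; its x points roughly away from the robot, its y to the robot's left. The line is a white chalk mark 3 mm wide and 440 mm long on its top face, along its y through its middle (x = 0)
- left_stub: plain steel pipe, 48 mm in diameter, 110 mm long, 0.4 kg, lying on the left half of the plate (plate y about +115 mm), within 5 degrees of parallel to the line, 60 to 85 mm from it on the near or far side; origin mid-axis, 24 mm above the plate's top; its own y runs along the axis, about which it rolls. Lightly oiled (friction about 0.25, on fingers too); pushed slowly it rolls and stops within a few mm; a knock makes it coast
- right_stub: plain steel pipe, 48 mm in diameter, 110 mm long, 0.4 kg, lying on the right half of the plate (plate y about -115 mm), within 5 degrees of parallel to the line, 60 to 85 mm from it on the near or far side; origin mid-axis, 24 mm above the plate's top; its own y runs along the axis, about which it rolls. Lightly oiled (friction about 0.25, on fingers too); pushed slowly it rolls and stops within a few mm; a knock makes it coast
- magnet: Bystander, not to be moved: welding magnet, a flat block 40 x 56 mm and 24 mm high with steel cheeks, on the plate in the left half, on one side of the line or the other; origin at the centre of its underside
- nut: Bystander, not to be moved: large steel hex nut, 36 mm across flats and 19 mm high, on the plate in the right half, on one side of the line or the other; origin at the centre of its underside
- socket: Bystander, not to be moved: upright steel pipe socket (ring), 34 mm in diameter and 34 mm high, on the plate between the two halves, nearer the robot than the line; origin at the centre of its underside
- hammer: Bystander, not to be moved: hammer lying on the table to the right of the plate
- brush: Bystander, not to be moved: brush lying on the table to the left of the plate

How it is judged:
By the outcome, as a careful person would: the job done as asked, in the order asked, and still so for the second after the job is handed in, with the robot touching nothing.
It also fails if it takes over 59 s, if anything falls off the work surface, if the arm or the gripper's body presses on something with over 40 N, if the wrist force passes 120 N, or if a joint passes its speed limit or range.

## Robot

A 7-joint arm with a two-finger parallel gripper is mounted at the origin on the work surface. World frame = base frame: x ahead of the robot, y to its left, z up, the work surface at z = 0. Lengths are in m, angles in rad, forces in N, time in s.
With the tool pointing down it reaches from about 0.425 to 0.95 m from the base axis. Payload 4.7 kg.
Tool frame: the origin (TCP) lies on the centre line of the jaws, within the pads' length; the fingertips stand robot.nose_length ahead of it and the grasp point (between the pads) lies 8 mm behind it (robot.nose_length is the distance from the TCP to the fingertips, in m); z points along the fingers, x is the direction in which the jaws open and shut, and the axes are right-handed (so a half turn about z gives the same grasp; the last joint's range is limited). The gripper opens to 85 mm and grips with 20 to 120 N. Pads are 22 mm wide; open, the fingers measure 114 mm over their backs; the gripper's body (76 mm by 85 mm) begins 54 mm behind the grasp point. The pads swing forward as they close: fully open they stand 13 mm farther back than shut.
Start: joints at [1.267, 0.469, -0.049, 1.532, 0.024, 1.141, -0.082], TCP at [0.183, -0.65, 0.242] pointing down, gripper open.
Joint ranges: [-2.59, 2.59], [-0.33, 1.99], [-1.39, 1.29], [0.1, 2.45], [-1.04, 4.18], [0.21, 1.99], [-2.66, 2.66]. Speed limits (rad/s): [2.57, 2.57, 3.14, 3.14, 3.14, 3.14, 3.14].

## Interface

Orientations are given as [roll, pitch, yaw] about the fixed x, y, z axes, in that order (R = Rz(yaw) Ry(pitch) Rx(roll)).
In Python, from plant import robot gives the robot as it stands. Calls block until the motion is done:
- robot.goto(position, orientation): joint-space move of the TCP to a pose.
- robot.move_straight(position, vel=0.15, attitude=None, contact_N=None): straight line of the TCP; attitude=None keeps the orientation; vel is the mean speed in m/s. With contact_N (N) it stops when the force on the tool has changed by that much, and returns True; else False.
- robot.move_joints(angles): joint-space move.
- robot.grip(opening, strength=None): opening from 0.0 (shut) to 1.0 (fully open); strength is the grip in N (None keeps the last); returns when the fingers have stopped.
- robot.sleep(seconds).
- robot.inverse_kinematics(position, orientation): joint angles nearest the present ones, or None.
- robot.sense(): the state.
- robot.grab_frame(name): name is "scene" or "top" or "wrist"; returns a dict with "image" (420x560x3 uint8, red, green, blue), "range_z" (420x560 float32, m along the optical axis (not along the pixel's ray), 0 where there is no reading), "fx", "fy", "cx", "cy" (pixels), "dist_coeffs" ([k1, k2, p1, p2, k3] as OpenCV has them; the pictures are not rectified), "R" (3x3) and "t" (3): a world point X has camera coordinates R X + t. Camera axes: x right, y down, z forward; pixel columns grow to the right and rows downward; lengths in m; the calibration is good to about 2 mm. A picture is of the moment at which its call begins.
A pose or a line that the arm cannot do raises robot.IKError and nothing moves.
- robot.close_job(): hands the job in, once; it reports no verdict.
The state is a dict: "t": time; "joint_pos": joint angles; "joint_velocities": joint speeds; "effort": joint torques, N m; "tcp_pos": TCP position; "tcp_rot": TCP orientation; "wrist_force": force on the tool from outside, world axes, zero at the start; "torque": the same for the moment, N m; "opening": opening from 0.0 (shut) to 1.0 (fully open).
Only numpy, scipy, OpenCV 4.12 (cv2) and the standard library are available. Lean on these libraries where they do the work, as an engineer would, in place of code of your own. Each camera call takes 0.05 s, during which the arm holds its last target. There are 200 camera calls.

## Working session

There is one attempt and no reset: what is moved stays moved. The work goes in short steps, each a Python script; the robot and the scene stay as the last script left them, time stands still between calls to the robot, and variables do not carry over. Pictures are saved under pics/ and viewed, about 8 in all and at most 12, crops included, and the job is handed in when it is done.

```bash
mkdir -p pics; ls
python3 - <<'E'
from plant import robot
import cv2,numpy as np,pickle
ims=[]
for n in("top","scene"):
    f=robot.grab_frame(n); pickle.dump(f,open(f'pics/{n}0.pkl','wb'))
    cv2.imwrite(f'pics/{n}0.png',f["image"][:,:,::-1]); print(n,f["fx"],f["fy"],f["cx"],f["cy"],f["dist_coeffs"],np.round(f["R"],3).tolist(),np.round(f["t"],3))
s=robot.sense();print(s["t"],s["tcp_pos"],s["tcp_rot"],s["opening"],robot.nose_length)
E
```

```text
pics
top 515.4522508457086 515.4522508457086 280.12661802048706 205.05484944436824 [-0.1566979  0.         0.         0.         0.       ] [[0.02, -1.0, 0.02], [-0.99, -0.022, -0.142], [0.143, -0.017, -0.99]] [-0.034  0.501  1.35 ]
scene 523.6092136857918 523.6092136857918 274.3364801816054 209.66055099224872 [0.02617872 0.         0.         0.         0.        ] [[-0.628, 0.778, -0.012], [0.455, 0.354, -0.817], [-0.632, -0.519, -0.576]] [ 0.344 -0.186  1.797]
0.1 [ 0.18304692 -0.64917629  0.2413642 ] [ 3.14152813e+00  1.77075849e-03 -1.29595654e+00] 0.999314545922206 0.011
```

View pics/top0.png

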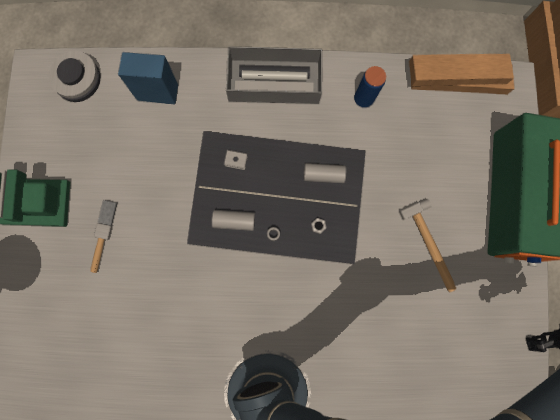

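View pics/scene0.png

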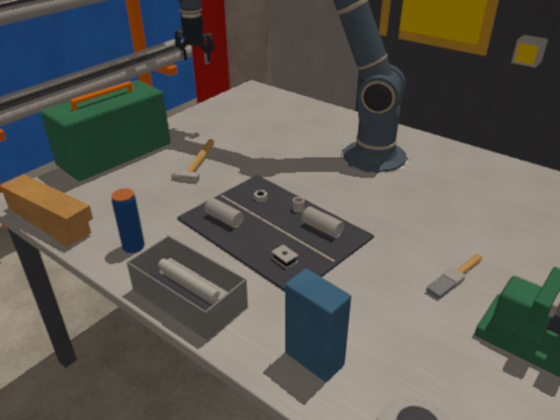

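The top view shows the left stub at (233,220), on the near side of the line, and the right stub at (325,173), on the far side. The magnet is at (236,160), the nut at (319,226) and the socket at (273,233). The line runs from (199,187) to (357,206). The scene view shows the same layout.

```bash
cat > h.py <<'E'
from plant import robot
import cv2,numpy as np
def ray(f,px,z):
    K=np.array([[f["fx"],0,f["cx"]],[0,f["fy"],f["cy"]],[0,0,1]])
    n=cv2.undistortPoints(np.float64(px).reshape(-1,1,2),K,np.float64(f["dist_coeffs"])).reshape(-1,2)
    R=np.array(f["R"]);c=-R.T@np.array(f["t"]); d=np.c_[n,np.ones(len(n))]@R
    return c+d*((z-c[2])/d[:,2])[:,None]
def proj(f,X):
    K=np.array([[f["fx"],0,f["cx"]],[0,f["fy"],f["cy"]],[0,0,1]])
    return cv2.projectPoints(np.float64(X).reshape(-1,1,3),cv2.Rodrigues(np.array(f["R"]))[0],np.float64(f["t"]),K,np.float64(f["dist_coeffs"]))[0].reshape(-1,2)
def blobs(f,box=None,thr=95,amin=60):
    "bright blobs on the dark plate -> (kind, contour); box=(u0,v0,u1,v1)"
    g=cv2.cvtColor(f["image"],cv2.COLOR_RGB2GRAY); m=(g>thr).astype(np.uint8)
    if box is not None:
        k=np.zeros_like(m); cv2.fillConvexPoly(k,np.int32(box),1); m&=k
    cs=cv2.findContours(m,cv2.RETR_EXTERNAL,cv2.CHAIN_APPROX_NONE)[0]
    return [c for c in cs if cv2.contourArea(c)>amin]
E
python3 - <<'E'
import pickle; from h import *
f=pickle.load(open('pics/top0.pkl','rb'))
g=cv2.cvtColor(f["image"],cv2.COLOR_RGB2GRAY)
m=(g<75).astype(np.uint8)
m[:,:170]=0;m[:,380:]=0;m[:120]=0;m[275:]=0
m=cv2.morphologyEx(m,cv2.MORPH_OPEN,np.ones((7,7)))
cs=cv2.findContours(cv2.morphologyEx(m,cv2.MORPH_CLOSE,np.ones((9,9))),cv2.RETR_EXTERNAL,cv2.CHAIN_APPROX_NONE)[0]
c=max(cs,key=cv2.contourArea); q=cv2.approxPolyDP(cv2.convexHull(c),6,True)[:,0]
P=ray(f,q,.010);print(q.tolist(),P.round(3).tolist(),np.linalg.norm(P-np.roll(P,1,0),axis=1).round(3))
print("plate centre",P.mean(0).round(4))
kk=((q-q.mean(0))*.95+q.mean(0))
for c in blobs(f,kk,thr=90,amin=20):
    w=ray(f,c[:,0],.010 if np.ptp(c[:,0,0])>100 else .034)
    r=cv2.minAreaRect(np.float32(w[:,:2]*1000)); print(cv2.boundingRect(c),[np.round(x,1) for x in r])
    wr=w
Z=f["range_z"]
for u,v in((233,220),(325,173),(280,150)):
    n=ray(f,[(u,v)],0)[0];R=np.array(f["R"]);cc=-R.T@f["t"];d=(n-cc);d/=(R@d)[2];print((cc+d*Z[v,u]).round(4))
E
```

```text
[[203, 133], [364, 150], [353, 262], [188, 243]] [[0.705, 0.197, 0.01], [0.667, -0.257, 0.01], [0.354, -0.225, 0.01], [0.396, 0.224, 0.01]] [0.311 0.455 0.315 0.452]
plate centre [ 0.5305 -0.0152  0.01  ]
(267, 227, 13, 14) [array([425.,  -6.]), array([32.2, 32.2]), np.float64(46.3)]
(311, 218, 15, 16) [array([ 449.5, -126.5]), array([39.9, 37.7]), np.float64(72.7)]
(212, 211, 42, 20) [array([458. , 103.2]), array([112.9,  44.6]), np.float64(86.5)]
(199, 186, 156, 21) [array([531.3, -13.5]), array([430.9,   6.3]), np.float64(84.3)]
(304, 164, 42, 19) [array([ 593.1, -143.2]), array([112.9,  45.5]), np.float64(87.6)]
(224, 150, 23, 20) [array([625. , 101.6]), array([58.2, 45.4]), np.float64(79.7)]
[0.4557 0.0999 0.062 ]
[ 0.5886 -0.1419  0.0561]
[ 0.6609 -0.0206  0.0091]
```

Run:
```python
from h import *
y1=np.deg2rad(-95.3)
for yaw in(y1,y1+np.pi):
  for p in([.418,.107,.033],[.410,.108,.033],[.405,.108,.033],[.418,.107,.13],[.41,.108,.09],[.49,.1,.033],[.65,-.15,.033],[.65,-.15,.13],[.53,-.015,.4],[.47,-.015,.35]):
    q=robot.inverse_kinematics(p,[np.pi,0,yaw]); print(round(yaw,2),p,None if q is None else np.round(q,2))
```

```text
-1.66 [0.418, 0.107, 0.033] [ 0.08  0.46 -0.52  2.24  0.45  0.53 -2.45]
-1.66 [0.41, 0.108, 0.033] [ 0.09  0.46 -0.54  2.26  0.47  0.53 -2.47]
-1.66 [0.405, 0.108, 0.033] [ 0.09  0.45 -0.55  2.27  0.47  0.52 -2.49]
-1.66 [0.418, 0.107, 0.13] [ 0.35  0.33 -0.82  2.17  0.34  0.77 -2.35]
-1.66 [0.41, 0.108, 0.09] [ 0.27  0.38 -0.74  2.22  0.41  0.68 -2.42]
-1.66 [0.49, 0.1, 0.033] [ 0.06  0.52 -0.44  2.1   0.39  0.6  -2.31]
-1.66 [0.65, -0.15, 0.033] [ 0.29  0.69 -0.18  1.71  0.16  0.77 -1.63]
-1.66 [0.65, -0.15, 0.13] [ 0.33  0.57 -0.24  1.65  0.16  0.94 -1.63]
-1.66 [0.53, -0.015, 0.4] [ 0.54  0.19 -0.69  1.61  0.12  1.39 -1.83]
-1.66 [0.47, -0.015, 0.35] [ 0.6   0.09 -0.7   1.81  0.06  1.26 -1.78]
1.48 [0.418, 0.107, 0.033] [ 0.46  0.65 -1.02  2.23  0.86  0.74  0.31]
1.48 [0.41, 0.108, 0.033] [ 0.43  0.62 -0.99  2.24  0.84  0.71  0.32]
1.48 [0.405, 0.108, 0.033] [ 0.41  0.59 -0.95  2.26  0.81  0.68  0.34]
1.48 [0.418, 0.107, 0.13] [ 0.65  0.53 -1.25  2.16  0.65  0.92  0.49]
1.48 [0.41, 0.108, 0.09] [ 0.58  0.57 -1.18  2.21  0.73  0.84  0.41]
1.48 [0.49, 0.1, 0.033] [ 0.28  0.6  -0.73  2.08  0.64  0.69  0.61]
1.48 [0.65, -0.15, 0.033] [ 0.63  0.8  -0.71  1.68  0.64  0.9   1.14]
1.48 [0.65, -0.15, 0.13] [ 0.65  0.68 -0.74  1.63  0.51  1.04  1.23]
1.48 [0.53, -0.015, 0.4] [ 0.78  0.26 -1.02  1.6   0.22  1.41  1.22]
1.48 [0.47, -0.015, 0.35] [ 0.88  0.14 -1.02  1.8   0.13  1.27  1.3 ]
```

Everything is reachable. I'll use yaw −1.66 and take a wrist look from above.

Run:
```python
from h import *; import pickle
robot.goto([.51,-.015,.42],[np.pi,0,np.deg2rad(-95.3)])
robot.grip(0.6)
f=robot.grab_frame("wrist"); pickle.dump(f,open('pics/w1.pkl','wb'))
cv2.imwrite('pics/w1.png',f["image"][:,:,::-1])
R=np.array(f["R"]);print((-R.T@f["t"]).round(3),R.round(2).tolist())
s=robot.sense();print(s["t"],s["tcp_pos"],s["opening"])
```

```text
[ 0.583 -0.022  0.552] [[-0.09, -1.0, -0.0], [-0.95, 0.09, 0.29], [-0.29, 0.03, -0.96]]
3.1833 [ 0.51001332 -0.01501498  0.41998307] 0.6014184158916364
```

View pics/w1.png

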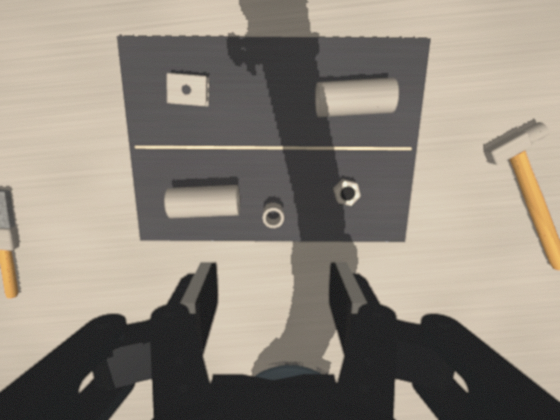

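The wrist view shows the line at row 148 (columns 135–411), the left stub at (202,200), the right stub at (357,97), the socket at (273,214) and the nut at (347,192). Next I'll measure the line and the stubs here.

```bash
cat >> h.py <<'E'
def line_fit(f,ends,half=4):
    "chalk line near the world segment ends (2x3): brightest-weighted row per column -> point, unit dir (world)"
    g=cv2.cvtColor(f["image"],cv2.COLOR_RGB2GRAY).astype(float); pts=[]
    for X in np.linspace(ends[0],ends[1],120):
        u,v=np.round(proj(f,X)[0]).astype(int)
        if not(0<=u<560 and half<v<420-half-1):continue
        col=g[v-half:v+half+1,u]; w=np.clip(col-np.median(col)-8,0,None)
        if w.max()>15 and w[0]==0 and w[-1]==0: pts.append((u,v-half+(w*np.arange(len(w))).sum()/w.sum()))
    P=ray(f,pts,.010)[:,:2]; vx,vy,x0,y0=cv2.fitLine(np.float32(P),cv2.DIST_HUBER,0,.001,1e-5).ravel()
    d=np.array([vx,vy])*np.sign(vy); return np.array([x0,y0]),d,len(pts)
def stub(f,c,thr=90,dz=.034):
    "pipe blob near world point c: centre and axis angle (rad, from +y toward -x)"
    g=cv2.cvtColor(f["image"],cv2.COLOR_RGB2GRAY); uv=proj(f,[*c[:2],dz])[0]
    cs=cv2.findContours((g>thr).astype(np.uint8),cv2.RETR_EXTERNAL,cv2.CHAIN_APPROX_NONE)[0]
    cs=[k for k in cs if cv2.pointPolygonTest(k,tuple(map(float,uv)),False)>=0]
    w=ray(f,cs[0][:,0],dz)[:,:2]*1000; r=cv2.minAreaRect(np.float32(w)); b=cv2.boxPoints(r)
    e=[b[1]-b[0],b[2]-b[1]]; e=max(e,key=np.linalg.norm); e=e*np.sign(e[1])
    return np.array(r[0])/1000,np.arctan2(-e[0],e[1]),np.round(sorted(r[1]),1)
L0=np.array([[.551,.195,.010],[.512,-.225,.010]])
E
python3 - <<'E'
from h import *; import pickle
for n in("w1","top0"):
    f=pickle.load(open(f'pics/{n}.pkl','rb'))
    p,d,k=line_fit(f,L0); print(n,"line",p.round(4),d.round(4),np.rad2deg(np.arctan2(-d[0],d[1])).round(2),k)
    nn=np.array([d[1],-d[0]])
    for c in([.458,.103],[.592,-.143]):
      for t in (70,90,110):
        try:
            s,a,z=stub(f,c,t); print(t,s.round(4),np.rad2deg(a).round(2),z,"off",((s-p)@nn*1000).round(1),"along",((s-p)@d*1000).round(1))
        except Exception as e: print(t,e)
E
```

```text
w1 line [ 0.5325 -0.0151] [0.1004 0.9949] -5.76 120
70 [ 0.3987 -0.0268] -6.67 [ 681.6 1087.3] off -132.0 along -25.0
90 [ 0.3987 -0.0268] -6.67 [ 681.5 1087.3] off -132.0 along -25.0
110 [ 0.3999 -0.0268] -6.67 [ 679.1 1086.1] off -130.7 along -25.0
70 [ 0.3987 -0.0268] -6.67 [ 681.6 1087.3] off -132.0 along -25.0
90 [ 0.3987 -0.0268] -6.67 [ 681.5 1087.3] off -132.0 along -25.0
110 [ 0.3999 -0.0268] -6.67 [ 679.1 1086.1] off -130.7 along -25.0
top0 line [0.542  0.0942] [0.0982 0.9952] -5.63 120
70 [ 0.5306 -0.0187] 1.65 [1238.2 1717.4] off -0.3 along -113.4
90 [0.458  0.1032] -3.49 [ 44.6 112.9] off -84.5 along 0.7
110 [0.4567 0.1033] -3.92 [ 38.8 111.8] off -85.8 along 0.7
70 [ 0.5306 -0.0187] 1.65 [1238.2 1717.4] off -0.3 along -113.4
90 [ 0.5931 -0.1432] -2.38 [ 45.5 112.9] off 74.2 along -231.2
110 [ 0.5931 -0.1442] -2.33 [ 40.  110.5] off 74.3 along -232.2
```

```bash
sed -i 's/cs=cv2.findContours((g>thr).astype(np.uint8),cv2.RETR_EXTERNAL,cv2.CHAIN_APPROX_NONE)\[0\]$/cs=cv2.findContours((g>thr).astype(np.uint8),cv2.RETR_LIST,cv2.CHAIN_APPROX_NONE)[0]/; s/,False)>=0\]/,False)>=0 and cv2.contourArea(k)>150]; cs.sort(key=cv2.contourArea)/' h.py
python3 - <<'E'
from h import *; import pickle
f=pickle.load(open(f'pics/w1.pkl','rb'))
p,d,k=line_fit(f,L0);nn=np.array([d[1],-d[0]]); p=p-d*(d@(p-[.5315,-.0145])); print(p)
for c in([.458,.103],[.592,-.143]):
      for t in (70,85,100,115):
            s,a,z=stub(f,c,t); print(t,s.round(4),np.rad2deg(a).round(2),z,"off",((s-p)@nn*1000).round(1),"along",((s-p)@d*1000).round(1))
E
```

```text
[ 0.53251175 -0.01460207]
70 [ 0.3987 -0.0268] -6.67 [ 681.6 1087.3] off -132.0 along -25.6
85 [ 0.3987 -0.0268] -6.67 [ 681.6 1087.3] off -132.0 along -25.6
100 [0.459  0.1062] -3.58 [ 50.7 122.6] off -85.2 along 112.8
115 [0.4585 0.1065] -2.78 [ 46.8 120.2] off -85.8 along 113.1
70 [ 0.3987 -0.0268] -6.67 [ 681.6 1087.3] off -132.0 along -25.6
85 [ 0.3987 -0.0268] -6.67 [ 681.6 1087.3] off -132.0 along -25.6
100 [ 0.5941 -0.1464] -2.04 [ 48.9 121.6] off 74.5 along -125.0
115 [ 0.594  -0.1488] -2.46 [ 46.6 114.3] off 74.7 along -127.3
```

```bash
cat >> h.py <<'E'
P0=np.array([.5323,-.0146]); A=np.deg2rad(-5.7); D=np.array([-np.sin(A),np.cos(A)]); N=np.array([D[1],-D[0]])
W=lambda off,al,z: [*(P0+N*off/1000+D*al/1000),z]
RPY=[np.pi,0,np.deg2rad(-90)+A]
def rep(f,c,thr):
    s,a,z=stub(f,c,thr); return "off %.1f al %.1f yawrel %.2f"%((s-P0)@N*1000,(s-P0)@D*1000,np.rad2deg(a-A)),z
E
python3 - <<'E'
from h import *; import pickle
robot.goto(W(-127,112,.13),RPY)
print(robot.move_straight(W(-127,112,.033),vel=.08,contact_N=4))
print(robot.sense()["wrist_force"],robot.sense()["t"])
robot.move_straight(W(-52,112,.033),vel=.03)
s=robot.sense();print(s["t"],s["tcp_pos"],s["wrist_force"])
robot.sleep(.4)
o=[]
for n in("wrist","top"):
    f=robot.grab_frame(n); pickle.dump(f,open(f'pics/{n}2.pkl','wb')); o.append(f["image"][:,:,::-1])
cv2.imwrite('pics/2.png',cv2.resize(np.hstack(o),(800,300)))
E
```

```text
False
[-0.23994032  0.73980211  0.24427524] 5.8
8.45 [0.49160363 0.10198919 0.03300422] [-0.53361167  0.25311032  0.12779836]
```

View pics/2.png

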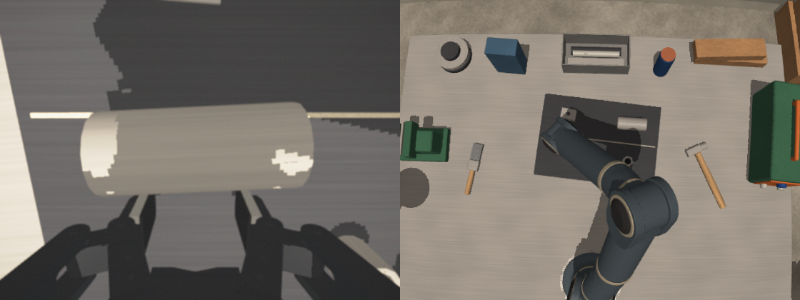

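The wrist half shows the pipe at about columns 80–312 of the 400-wide panel, with its top edge at row ~107 and its bottom edge at ~190. The fingertips are just behind it and the line shows at both ends at row ~115. The top camera is blocked by the arm. I'll measure the pipe's edges column by column.

```bash
cat >> h.py <<'E'
def edges(f,cen,al,hw=35,skip=(),thr=None):
    """pipe near off=cen, al: columns through the pipe; silhouette edges (fit by lines) -> offset and yaw rel. to the line.
    Offset = where the plane bisecting the tangent rays meets axis height."""
    g=cv2.cvtColor(f["image"],cv2.COLOR_RGB2GRAY).astype(float); res=[]
    C=-np.array(f["R"]).T@np.array(f["t"])
    for a in np.arange(al-hw,al+hw+1,2):
        if any(l<=a<=h for l,h in skip): continue
        offs=np.arange(cen-42,cen+42.1,.25); uv=proj(f,[W(o,a,.034) for o in offs])
        v=cv2.remap(np.float32(g),np.float32(uv[None,:,0]),np.float32(uv[None,:,1]),cv2.INTER_LINEAR,borderValue=0)[0]
        d=np.diff(cv2.GaussianBlur(v[None],(1,1),0)[0]); k=6; d=v[k:]-v[:-k]; m=offs[k//2:k//2+len(d)]
        i=np.argmax(np.where(m<cen,d,-9)); j=np.argmin(np.where(m>cen,d,9))
        res.append((a,m[i],m[j]))
    r=np.array(res); ok=np.abs(r[:,2]-r[:,1]-np.median(r[:,2]-r[:,1]))<3; r=r[ok]
    cz=C[2]-.034; co=(C[:2]-P0)@N*1000
    t=[np.arctan2(r[:,k]-co,cz*1000) for k in(1,2)]; mid=co+cz*1000*np.tan((t[0]+t[1])/2)
    p=np.polyfit(r[:,0]-al,mid,1); return "n %d off %.1f yawrel %.2f width %.1f res %.2f"%(len(r),p[1],-np.rad2deg(np.arctan(p[0])),np.median(r[:,2]-r[:,1]),np.std(mid-np.polyval(p,r[:,0]-al)))
E
python3 - <<'E'
from h import *; import pickle
f=pickle.load(open('pics/w1.pkl','rb')); print(edges(f,-85,112)); print(edges(f,74,-126))
f=pickle.load(open('pics/wrist2.pkl','rb'))
for c in(-20,-15,-10):print(edges(f,c,112,45),edges(f,c,112,12))
p,d,k=line_fit(f,np.array([W(0,190,.01),W(0,20,.01)]));print((p-P0)@N*1000,np.rad2deg(np.arctan2(-d[0],d[1])),k)
E
```

```text
n 36 off -82.8 yawrel 2.90 width 49.2 res 0.38
n 36 off 75.7 yawrel 3.77 width 47.8 res 0.25
n 31 off -16.0 yawrel 2.66 width 50.5 res 0.13 n 13 off -16.0 yawrel 2.50 width 50.5 res 0.07
n 32 off -16.0 yawrel 2.75 width 50.6 res 0.15 n 13 off -16.0 yawrel 2.50 width 50.5 res 0.07
n 35 off -16.0 yawrel 2.72 width 50.5 res 0.15 n 13 off -16.0 yawrel 2.50 width 50.5 res 0.07
-0.6255937523588534 -4.2367773 1
```

Run:
```python
from h import *; import pickle
robot.move_straight(W(-36.5,112,.033),vel=.015); robot.sleep(.3)
f=robot.grab_frame("wrist"); print(robot.sense()["t"]); pickle.dump(f,open('pics/w3.pkl','wb'))
for c in(-3,0):print(edges(f,c,112,12),edges(f,c,112,40))
A0=RPY[2]
for ph in(54,50,47):
  for p in(W(0,112,.10),W(0,112,.03),W(0,-126,.1),W(0,-126,.03)):
    q=robot.inverse_kinematics(p,[np.pi,0,A0+np.deg2rad(ph)]);print(ph,None if q is None else np.round(q,2))
```

```text
10.4833
n 13 off -0.0 yawrel 3.13 width 50.5 res 0.09 n 30 off -0.1 yawrel 2.88 width 50.5 res 0.13
n 13 off -0.0 yawrel 3.13 width 50.5 res 0.09 n 31 off -0.1 yawrel 3.07 width 50.5 res 0.21
54 [ 0.46  0.65 -0.97  1.92  0.67  0.94 -1.57]
54 [ 0.39  0.74 -0.88  1.96  0.78  0.83 -1.66]
54 [ 0.91  0.63 -0.97  1.95  0.66  0.92 -1.13]
54 [ 0.84  0.72 -0.88  1.99  0.78  0.81 -1.23]
50 [ 0.45  0.64 -0.96  1.92  0.66  0.93 -1.63]
50 [ 0.38  0.73 -0.87  1.96  0.77  0.82 -1.72]
50 [ 0.9   0.62 -0.96  1.95  0.65  0.91 -1.19]
50 [ 0.83  0.71 -0.87  1.99  0.76  0.8  -1.29]
47 [ 0.44  0.63 -0.95  1.92  0.65  0.92 -1.68]
47 [ 0.37  0.72 -0.85  1.96  0.76  0.81 -1.76]
47 [ 0.89  0.61 -0.95  1.95  0.64  0.9  -1.24]
47 [ 0.82  0.7  -0.85  1.99  0.75  0.79 -1.33]
```

The left pipe is on the line with an offset of about 0, but rolling kept its 3° yaw. I'll straighten it with wide-open, non-closing fingers standing diagonally either side of it, nudging opposite ends as the wrist turns.

```bash
cat >> h.py <<'E'
def att(ph): return [np.pi,0,RPY[2]+np.deg2rad(ph)]
E
python3 - <<'E'
from h import *; import pickle
robot.move_straight(W(-44,112,.033),vel=.05)
robot.move_straight(W(-44,112,.10),vel=.12)
robot.goto(W(0,112.5,.10),att(54)); robot.grip(1.0)
f=robot.grab_frame("wrist");print(edges(f,0,112,25))
print(robot.move_straight(W(0,112.5,.031),vel=.06,contact_N=3))
robot.sleep(.1)
f=robot.grab_frame("wrist");print(edges(f,0,112,12))
s=robot.sense();print(s["t"],s["wrist_force"],s["opening"],s["tcp_pos"])
cv2.imwrite('pics/4.png',f["image"][:,:,::-1])
E
```

```text
n 20 off -0.4 yawrel 2.94 width 49.8 res 0.08
False
n 9 off -0.4 yawrel 2.40 width 52.0 res 0.06
14.2417 [-0.73569802 -0.0211926   0.18760469] 1.0007009390277708 [0.54370368 0.09737143 0.0313343 ]
```

View pics/4.png

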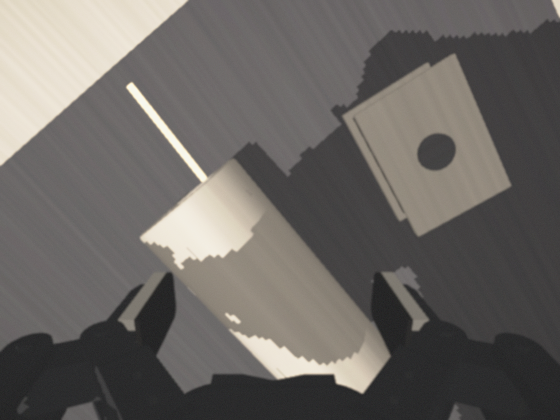

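The view shows the pipe lying diagonally between the open fingers at (160,300) and (395,300), with gaps on both sides and the magnet at (430,145) clear. Now I'll turn in small steps.

Run:
```python
from h import *
for ph in(51,49.5,48.5,47.5):
    robot.goto(W(0,112.5,.031),att(ph)); f=robot.grab_frame("wrist"); s=robot.sense()
    e=edges(f,0,125,20); print(ph,e,s["t"],s["wrist_force"].round(2),s["torque"].round(3))
```

```text
51 n 11 off -1.0 yawrel 2.53 width 52.2 res 0.10 14.5417 [-0.56  0.4   0.19] [ 0.056  0.059 -0.005]
49.5 n 15 off -1.1 yawrel 2.86 width 52.5 res 0.37 14.8417 [ 0.11 -0.23  0.38] [-0.018 -0.009  0.014]
48.5 n 11 off -0.9 yawrel 1.52 width 52.5 res 0.10 15.1417 [-0.68  0.58  1.09] [ 0.017 -0.063  0.064]
47.5 n 14 off -0.7 yawrel 0.80 width 52.5 res 0.32 15.4417 [ 0.62  0.45 -0.41] [-0.012 -0.058  0.001]
```

Run:
```python
from h import *; import pickle
robot.goto(W(0,112.5,.031),att(46.9)); s=robot.sense(); print(s["wrist_force"].round(2),s["torque"].round(3))
robot.goto(W(0,112.5,.031),att(54))
robot.move_straight(W(0,112.5,.10),vel=.1); robot.sleep(.2)
f=robot.grab_frame("wrist");print(edges(f,0,112,25),robot.sense()["t"])
# over to the far side of the right pipe
robot.goto(W(118,-126,.11),RPY); robot.grip(.6)
f=robot.grab_frame("top");pickle.dump(f,open('pics/t5.pkl','wb'))
print(edges(f,0,112,40),edges(f,74,-126,40),robot.sense()["t"])
```

```text
[-0.65  0.58  0.58] [ 0.014 -0.01  -0.003]
n 19 off -0.6 yawrel 0.30 width 49.8 res 0.11 17.0333
n 41 off -2.4 yawrel 0.05 width 48.0 res 0.46 n 35 off 73.9 yawrel 3.90 width 48.2 res 0.63 18.5583
```

Run:
```python
from h import *; import pickle
print(robot.move_straight(W(119,-126,.033),vel=.07,contact_N=4))
robot.move_straight(W(52,-126,.033),vel=.03)
robot.sleep(.3)
robot.move_straight(W(38,-126,.033),vel=.014)
robot.sleep(.3); print(robot.sense()["wrist_force"].round(2))
robot.move_straight(W(45,-126,.033),vel=.05)
robot.move_straight(W(45,-126,.10),vel=.12)
robot.goto(W(0,-126,.12),att(54)); robot.grip(1.0)
f=robot.grab_frame("wrist");pickle.dump(f,open('pics/w6.pkl','wb'));print(edges(f,0,-126,25),edges(f,3,-126,25))
cv2.imwrite('pics/6.png',f["image"][:,:,::-1]);print(robot.sense()["t"])
```

```text
False
[-1.13  0.19  0.05]
n 21 off 0.1 yawrel 3.42 width 49.5 res 0.06 n 23 off 0.1 yawrel 3.43 width 49.5 res 0.06
26.2417
```

View pics/6.png

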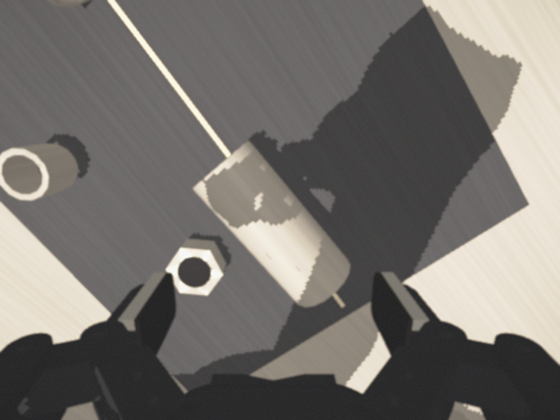

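The right pipe runs from (222,165) to (327,280) and sits on the line. The nut is at (194,270), so I'll check finger clearance before going down.

Run:
```python
from h import *; import pickle
f=pickle.load(open('pics/w6.pkl','rb'))
pc=lambda px,z:((ray(f,[px],z)[0][:2]-P0)@np.c_[N,D]*1000).round(1)
print(pc((222,165),.034),pc((327,284),.034),"nut",pc((194,270),.029),[pc(p,.029) for p in((224,272),(206,296),(166,268))])
for ph in(54,47):
    c,s=np.cos(np.deg2rad(ph)),np.sin(np.deg2rad(ph))
    print(ph,[(round(-r*s+w*c,1),round(r*c+w*s,1)) for r in(42.5,57) for w in(-11,11)])
```

```text
[ -2.7 -72.3] [   4.9 -184.4] nut [ -68.2 -120.3] [array([ -51.5, -134.5]), array([ -74.7, -142.1]), array([ -83.7, -107.1])]
54 [(np.float64(-40.8), np.float64(16.1)), (np.float64(-27.9), np.float64(33.9)), (np.float64(-52.6), np.float64(24.6)), (np.float64(-39.6), np.float64(42.4))]
47 [(np.float64(-38.6), np.float64(20.9)), (np.float64(-23.6), np.float64(37.0)), (np.float64(-49.2), np.float64(30.8)), (np.float64(-34.2), np.float64(46.9))]
```

Run:
```python
from h import *
al=-119
robot.goto(W(-.2,al,.10),att(55.5))
print(robot.move_straight(W(-.2,al,.031),vel=.05,contact_N=3),robot.sense()["wrist_force"].round(2))
f=robot.grab_frame("wrist");print(edges(f,0,-107,15))
for ph in(51,49,48,47.3,46.8):
    robot.goto(W(-.2,al,.031),att(ph)); f=robot.grab_frame("wrist"); s=robot.sense()
    print(ph,edges(f,0,-107,15),s["wrist_force"].round(2),s["torque"].round(3))
robot.goto(W(-.2,al,.031),att(55))
robot.move_straight(W(-.2,al,.12),vel=.1); robot.sleep(.2)
f=robot.grab_frame("wrist");print(edges(f,0,-126,25),robot.sense()["t"])
```

```text
False [-0.14  0.05 -0.28]
n 8 off -2.0 yawrel 4.00 width 54.9 res 0.57
51 n 8 off -1.7 yawrel 3.33 width 52.5 res 0.33 [-0.31  0.4  -0.29] [0.021 0.013 0.012]
49 n 8 off -1.4 yawrel 1.64 width 52.6 res 0.41 [0.41 0.07 0.07] [0.026 0.005 0.021]
48 n 8 off -1.0 yawrel 1.52 width 52.6 res 0.27 [-1.21 -0.07  0.66] [-0.046 -0.064 -0.033]
47.3 n 8 off -0.9 yawrel 1.04 width 52.8 res 0.29 [ 0.23  0.59 -0.36] [ 0.025 -0.054 -0.005]
46.8 n 8 off -0.9 yawrel 0.21 width 52.6 res 0.26 [ 0.77  0.88 -0.11] [ 0.084 -0.013  0.014]
n 24 off -0.7 yawrel 0.22 width 49.2 res 0.09 31.1167
```

Both pipes are straight and on the line. I'll back the arm off and take a final check from the wrist and top cameras.

Run:
```python
from h import *; import pickle
robot.goto([.51,-.015,.42],RPY); robot.sleep(.3)
f=robot.grab_frame("wrist"); print("w",edges(f,0,112,40),edges(f,0,-126,40))
p,d,k=line_fit(f,np.array([W(0,50,.01),W(0,-60,.01)]));print("line",(p-P0)@N*1000,np.rad2deg(np.arctan2(-d[0],d[1])),k)
o=[f["image"]]
q=list(robot.sense()["joint_pos"]); robot.move_joints([1.267,.469,-.049,1.532,.024,1.141,-.082])
f=robot.grab_frame("top");g=pickle.load(open('pics/top0.pkl','rb')); print("t",edges(f,0,112,40),edges(f,0,-126,40))
for n,c in(("socket",(273,233)),("nut",(319,226)),("magnet",(236,160))):
    r=[]
    for k in(g,f):
        b=[x for x in blobs(k,None,90,20) if cv2.pointPolygonTest(cv2.convexHull(x),c,False)>=0]
        im=cv2.cvtColor(k["image"],cv2.COLOR_RGB2GRAY)[c[1]-14:c[1]+15,c[0]-14:c[0]+15]; r.append(im.astype(float))
    print(n,"shift px",np.round(cv2.phaseCorrelate(r[0],r[1])[0],2))
o.append(f["image"]); cv2.imwrite('pics/7.png',cv2.resize(np.hstack(o)[:,:,::-1],(800,300))); print(robot.sense()["t"])
```

```text
w n 41 off -0.3 yawrel 0.58 width 48.8 res 0.34 n 38 off -0.9 yawrel 0.15 width 48.8 res 0.34
line 0.25360318977071733 -5.703902 120
t n 41 off -2.3 yawrel 0.10 width 48.0 res 0.50 n 39 off -2.2 yawrel 0.56 width 47.2 res 0.50
socket shift px [ 0.   -0.02]
nut shift px [-0.05 -0.02]
magnet shift px [ 0.05 -0.01]
35.3417
```

View pics/7.png

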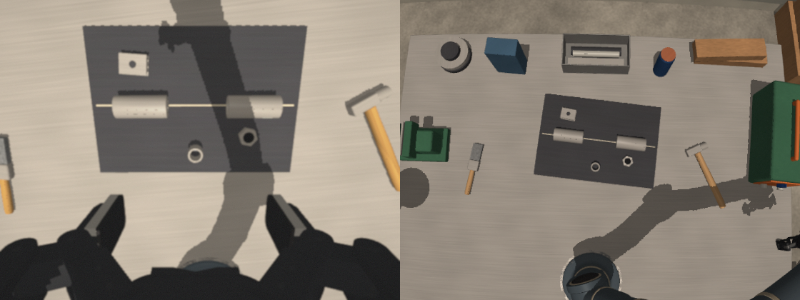

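Both views show the two pipes in a row on the line, at (140,106) and (254,106) in the left panel. The other objects are where they were, so I'm handing in.

```bash
python3 -c "
from plant import robot
robot.close_job()"
```

```text
the job is handed in; nothing more can be done
```

Both pipes are resting on the chalk line in a row, and I handed the job in at about 35 s of the 59 s allowed. I rolled the left one away from the robot and the right one towards it with slow two-finger pushes.

**Straightening:** rolling left each pipe about 3° off parallel. I fixed that with the open fingers either side of it, turning the wrist slightly to nudge opposite ends. The jaws never closed and nothing was lifted. Both fingers did touch the pipe during this step, lightly: the wrist force read about 1.5 N at most. The pipe ends slid a few millimetres on the plate as it turned.

**Last checks:**

| Pipe | Wrist camera: distance from line / angle | Top camera: distance from line / angle |
|---|---|---|
| left_stub | −0.3 mm / 0.6° | −2.3 mm / 0.1° |
| right_stub | −0.9 mm / 0.2° | −2.2 mm / 0.6° |

- **Camera disagreement:** the two cameras differ by 1–2 mm. The first top picture put the line itself about 1 mm towards the robot, and the calibration is only good to about 2 mm.
- **Other objects:** the magnet, nut and socket showed no shift beyond 0.05 pixel in the top view. I checked the hammer and brush only by eye, and they look unmoved.

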